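# Shut and latch the hatch of the garage-door control box

## Robot

A 7-joint arm with a two-finger parallel gripper is mounted at the origin on the work surface. World frame = base frame: x ahead of the robot, y to its left, z up, the work surface at z = 0. Lengths are in m, angles in rad, forces in N, time in s.
With the tool pointing down it reaches from about 0.425 to 0.875 m from the base axis. Payload 4.7 kg.
Tool frame: the origin (TCP) lies at the very end of the fingers, on their centre line; the grasp point (between the pads) lies r.grasp_offset behind it (r.grasp_offset is the distance from the TCP to the grasp point, in m); z points along the fingers, y is the line along which they close (so a half turn about z gives the same grasp; the last joint's range is limited). The gripper opens to 85 mm and grips with 20 to 120 N. Pads are 22 mm wide; open, the fingers measure 114 mm over their backs; the gripper's body (76 mm by 85 mm) begins 54 mm behind the grasp point. The pads swing forward as they close: fully open they stand 13 mm farther back than shut.
Start: joints at [1.343, 0.321, -0.07, 1.45, 0.023, 1.371, -0.057], TCP at [0.156, -0.631, 0.231] pointing down, gripper open.
Joint ranges: [-2.86, 2.86], [-0.3, 2.09], [-1.38, 1.24], [0.06, 2.45], [-1.56, 4.7], [0.09, 2.05], [-2.69, 2.69]. Speed limits (rad/s): [2.57, 2.57, 3.14, 3.14, 3.14, 3.14, 3.14].

## Interface

Orientations are given as a rotation vector (axis times angle).
In Python, from plant import r gives the robot as it stands. Calls block until the motion is done:
- r.move_to(position, orientation): joint-space move of the TCP to a pose.
- r.movel(position, frame=None, v=0.15, stop_force=None): straight line of the TCP; frame=None keeps the orientation; v is the mean speed in m/s. With stop_force (N) it stops when the force on the tool has changed by that much, and returns True; else False.
- r.goto_joints(angles): joint-space move.
- r.open_gripper() and r.clamp(strength=None): open the fingers fully, or close them until they stop; strength is the grip in N (None keeps the last).
- r.pause(seconds).
- r.solve_ik(position, orientation): joint angles nearest the present ones, or None.
- r.get_state(): the state.
- r.capture(name): name is "scene" or "top" or "wrist"; returns a dict with "color" (420x560x3 uint8, red, green, blue), "range_z" (420x560 float32, m along the optical axis (not along the pixel's ray), 0 where there is no reading), "vfov" (degrees; the focal length in pixels is half the picture's height over the tangent of half this angle, whatever the lens; pixels are square), "cx", "cy" (the principal point, pixels), "world_to_cam" (4x4, takes a point from world to camera coordinates). Camera axes: x right, y down, z forward; pixel columns grow to the right and rows downward; lengths in m; the calibration is good to about 2 mm. A picture is of the moment at which its call begins.
A pose or a line that the arm cannot do raises r.IKError and nothing moves.
- r.hand_in(): hands the job in; it is judged then, once.
The state is a dict: "t": time; "qpos": joint angles; "qvel": joint speeds; "joint_efforts": joint torques, N m; "tcp_pos": TCP position; "orientation": TCP orientation; "contact_force": force on the tool from outside, world axes, zero at the start; "ft_torque": the same for the moment, N m; "width": finger opening in m; "finger_force": force on a finger pad.
Only numpy, scipy, OpenCV 4.12 (cv2) and the standard library are available. Lean on these libraries where they do the work, as an engineer would, in place of code of your own. Each camera call takes 0.05 s, during which the arm holds its last target. There are 200 camera calls.

## Task

The control box of the garage-door opener has been serviced: swing its hatch fully shut, and only then turn the orange wing knob clockwise until its white pointer stripe points at the green dot by the hatch's free edge, so that the hidden tongue lies behind the frame edge and the hatch is latched. Let go of it, and leave the screwdriver, spray can, jar and wrench on the bench where they are.

Things in the scene. Friction and masses are not known exactly. Their poses are not given: they have to be found in the camera images.
- box: Grey control box (260 mm along x, 200 along y) on its back, screwed to a plywood board (310 x 260 x 12 mm) fixed to the bench. Origin: centre of the board's underside; z up. Hatch hinge line: parallel to box x at y +105, z 101 mm; the free edge is on the -y side. Frame top at z 100 mm; on the -y side the frame edge is an inward flange 10 mm thick, 28 mm wide: the tongue goes under it.
- hatch (a joint): Hinge angle of the white hatch (rad): 0 shut (firm stop), grows as it opens (starts 0.5 to 1.0, stop at 1.4). Stiff hinge (0.8 N m friction): the hatch stays where it is left, and 3 to 8 N near its free edge push it shut.
- hatch_hinge (a point): Middle of the hinge line, level with the hatch's underside. Axes turn with the hatch: x along the hinge line, -y from hinge to free edge, z out of the outer (upper) face. The hatch is a plate 266 mm along x, 208 mm from hinge to free edge, 8 mm thick. Shut, its top face is 109 mm above the bench.
- hatch_edge (a point): Middle of the hatch's free edge, on its outer (upper) face; same axes as hatch_hinge. The face is clear for pushing beside the knob, for instance 75 mm to either side (along x) and 20 mm in from this edge.
- knob (a joint): Angle of the wing knob (rad): 0 when its white stripe points along the hatch's +x (red dot), grows clockwise seen from above, 1.57 at the green dot by the free edge (latched). Stops -0.6 and 1.65; starts -0.5 to 0.15. Friction 0.12 N m, stays where left. The hidden tongue lies under the stripe, 40 mm long from the axis: past about 0.5 it blocks an open hatch from shutting.
- knob_grip (a point): On the knob's axis, 26 mm above the hatch's outer face, the height to grip; 58 mm in from the free edge, mid-way along x. Orange wing: flat-sided bar 72 mm long, 13 mm thick, top 38 mm and foot 4 mm above the face (on a black disc 4 mm high, 40 mm wide). Axes: x along the wing to its striped end; y across the wing (grip across y); z out of the hatch along the knob's axis.
- screwdriver: Loose bystander: screwdriver, 200 mm, lying on the bench; leave alone. Origin at its underside.
- spray_can: Loose bystander: blue spray can, 66 mm wide, 190 mm tall, standing; leave alone. Origin at its underside.
- jar: Loose bystander: jar, 72 mm wide, 90 mm tall, standing; leave alone. Origin at its underside.
- wrench: Loose bystander: wrench, 170 mm, lying on the bench; leave alone. Origin at its underside.

How it is judged:
By the outcome, as a careful person would: the job done as asked, in the order asked, and still so for the second after the job is handed in, with the robot touching nothing.
It also fails if it takes over 64 s, if anything falls off the work surface, if the arm or the gripper's body presses on something with over 40 N, if the wrist force passes 120 N, or if a joint passes its speed limit or range.

## Working session

There is one attempt and no reset: what is moved stays moved. The work goes in short steps, each a Python script; the robot and the scene stay as the last script left them, time stands still between calls to the robot, and variables do not carry over. Pictures are saved under pics/ and viewed, at most 10 in all, crops included, and the job is handed in when it is done.

```bash
ls; mkdir -p pics
cat > h.py <<'E'
import numpy as np, cv2
from scipy.spatial.transform import Rotation as R
from plant import r
def cap(n):
    d=r.capture(n); d['f']=d['color'].shape[0]/2/np.tan(np.radians(d['vfov'])/2); return d
def cloud(d):
    z=d['range_z']; v,u=np.indices(z.shape)
    P=np.stack([(u-d['cx'])/d['f']*z,(v-d['cy'])/d['f']*z,z],-1)
    T=np.linalg.inv(d['world_to_cam']); return P@T[:3,:3].T+T[:3,3]
E
python3 - <<'E'
from h import *
a=[]
for n in('scene','top'):
    d=cap(n); np.savez(n+'.npz',**d); a.append(d['color']); print(n,d['f'],d['cx'],d['cy'],np.linalg.inv(d['world_to_cam'])[:3,3], (d['range_z']>0).mean())
    cv2.imwrite(f'pics/{n}1.png',d['color'][...,::-1])
print(r.get_state(),r.grasp_offset)
E
```

```text
pics
scene 430.08490347429347 286.1881783389404 214.70778832750707 [ 1.45090777 -0.22181845  0.82979413] 0.9959863945578231
top 545.4628925675983 284.99366397206745 221.8159159112037 [0.16493785 0.0031229  1.73941846] 0.9960501700680272
{'t': 0.1, 'qpos': array([ 1.34311271,  0.32174772, -0.07007479,  1.45156484,  0.02260321,
        1.37079608, -0.05690057]), 'qvel': array([-0.00010202, -0.0009225 ,  0.00284808, -0.0032007 , -0.00086514,
        0.00065587,  0.00105711]), 'joint_efforts': array([-1.73219260e-04, -4.94879723e+01, -3.83942518e-01, -3.15210521e+01,
        1.31966762e-02,  7.44524034e-03, -3.14733813e-05]), 'tcp_pos': array([ 0.15546286, -0.63063527,  0.2303276 ]), 'orientation': array([-3.11697067e+00, -3.78692387e-01,  4.82823697e-04]), 'contact_force': array([-0.21468448,  0.68337347, -0.44135367]), 'ft_torque': array([ 0.00799074,  0.02739672, -0.00790283]), 'finger_force': 0.0, 'width': 0.08520200903438314} 0.0187
```

View pics/scene1.png

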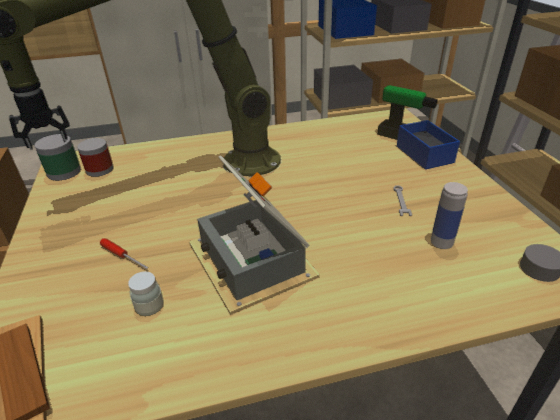

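View pics/top1.png

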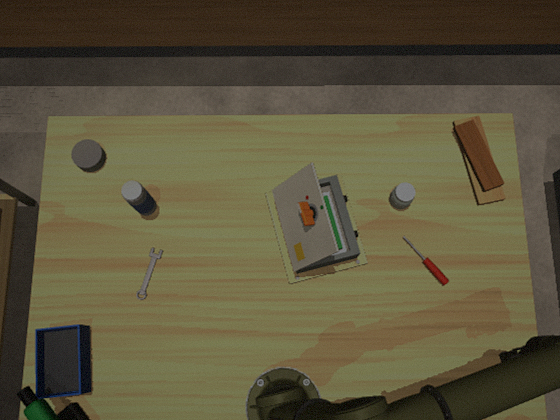

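The scene view shows the open hatch edge-on (222,158)-(305,243), with the orange knob at (260,183). The top view shows the hatch at about (270-330,165-270), the knob at (306,213), the board around it, the can at (138,197) and the jar at (402,195). Next I measure these with the depth readings.

Run:
```python
from h import *
d=dict(np.load('top.npz')); P=cloud(d); c=d['color']
hsv=cv2.cvtColor(c,cv2.COLOR_RGB2HSV)
for p in [(285,200),(290,220),(315,185),(320,250),(306,208),(306,220),(345,215),(300,276),(330,220),(402,190),(135,188),(275,195),(298,265),(313,168)]:
    print(p,P[p[1],p[0]].round(3),hsv[p[1],p[0]])
cv2.imwrite('pics/crop1.png',cv2.resize(c[140:300,240:400,::-1],(640,640),interpolation=cv2.INTER_CUBIC))
d=dict(np.load('scene.npz'));c=d['color']
cv2.imwrite('pics/crop2.png',cv2.resize(c[140:310,180:330,::-1],(525,595),interpolation=cv2.INTER_CUBIC))
```

```text
(285, 200) [ 0.608 -0.013  0.143] [ 20  51 106]
(290, 220) [ 0.544 -0.028  0.148] [ 21  56 110]
(315, 185) [ 0.616 -0.097  0.27 ] [ 22  43 106]
(320, 250) [ 0.437 -0.109  0.231] [ 24  38 102]
(306, 208) [ 0.556 -0.071  0.245] [ 12 215 121]
(306, 220) [ 0.518 -0.07   0.255] [ 13 204 121]
(345, 215) [ 0.568 -0.198  0.108] [40 19 82]
(300, 276) [ 0.393 -0.06   0.014] [ 18 124 101]
(330, 220) [ 0.569 -0.158  0.038] [ 57  54 104]
(402, 190) [ 0.655 -0.385  0.081] [ 50   6 127]
(135, 188) [0.636 0.431 0.186] [ 90   2 124]
(275, 195) [0.631 0.017 0.117] [ 17  43 106]
(298, 265) [ 0.41  -0.05   0.133] [ 19  46 105]
(313, 168) [ 0.664 -0.092  0.276] [ 18  31 124]
```

View pics/crop1.png

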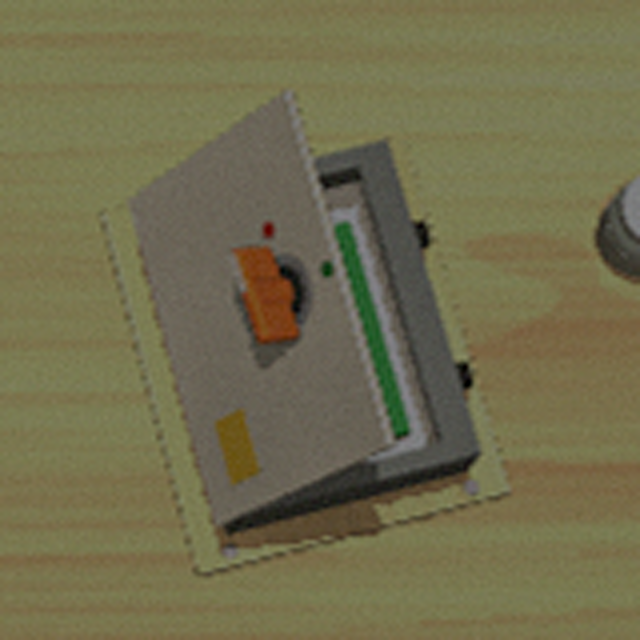

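View pics/crop2.png

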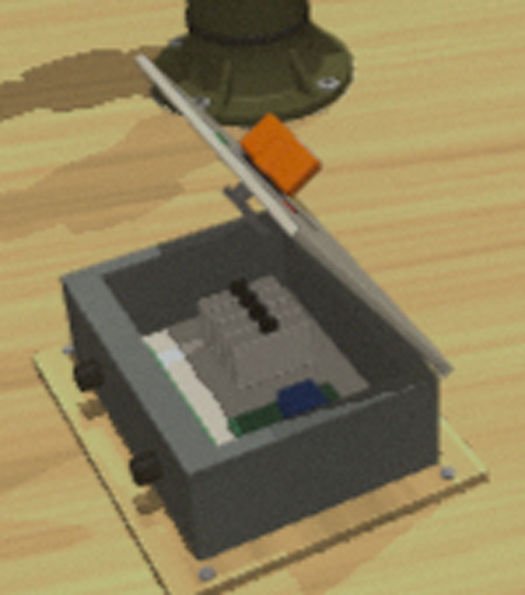

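Crop 1 shows the hinge on the left with board corners at (100,212), (197,573) and (508,490). The hatch's free corners are at (290,90) and (393,443), the red dot at (268,230) and the green dot at (327,270). Nothing stands near the box. Crop 2 confirms the hinge is on the +y side.

```bash
cat >> h.py <<'E'
def ray(d,u,v,z):
    T=np.linalg.inv(d['world_to_cam']); k=T[:3,:3]@[(u-d['cx'])/d['f'],(v-d['cy'])/d['f'],1]; o=T[:3,3]
    return o+k*(z-o[2])/k[2]
def planefit(Q):
    for _ in range(5):
        c=Q.mean(0); n=np.linalg.svd(Q-c,full_matrices=False)[2][2]; n*=np.sign(n[2]); e=(Q-c)@n; Q=Q[abs(e)<max(.002,2*e.std())]
    return c,n,e.std(),len(Q)
E
python3 - <<'E'
from h import *
d=dict(np.load('top.npz')); P=cloud(d)
b=[ray(d,240+(u-1.5)/4,140+(v-1.5)/4,.012) for u,v in[(100,212),(197,573),(508,490)]]
A,B,C=b; print(np.round(b,4),'len',np.linalg.norm(A-B),np.linalg.norm(C-B))
ctr=(A+C)/2; ex=(A-B)/np.linalg.norm(A-B); ey=(B-C)/np.linalg.norm(B-C)
yaw1=np.arctan2(ex[1],ex[0]); yaw2=np.arctan2(-ey[0],ey[1]); print('ctr',ctr,'yaw',yaw1,yaw2)
m=np.zeros(P.shape[:2],np.uint8)
poly=np.array([(145,205),(280,105),(378,437),(228,510)])/4+[240,140]
cv2.fillPoly(m,[poly.astype(int)],1)
k=np.zeros_like(m); cv2.fillPoly(k,[(np.array([(220,215),(330,215),(330,380),(220,380)])/4+[240,140]).astype(int)],1)
c,n,s,N=planefit(P[(m>0)&(k==0)]); print('plane',c,n,s,N)
print('hinge yaw',np.arctan2(n[0],-n[1])-0, 'angle',np.arccos(n[2]))
# hatch corners by ray-plane
T=np.linalg.inv(d['world_to_cam']);o=T[:3,3]
H=[]
for u,v in[(133,200),(218,530),(290,90),(393,443),(268,230),(327,270)]:
    q=T[:3,:3]@[(240+(u-1.5)/4-d['cx'])/d['f'],(140+(v-1.5)/4-d['cy'])/d['f'],1]; H.append(o+q*((c-o)@n)/(q@n))
print(np.round(H,4)); H=np.array(H)
print([np.linalg.norm(H[i]-H[j]).round(4) for i,j in[(0,1),(2,3),(0,2),(1,3)]])
yaw=yaw1; M=R.from_euler('z',yaw).as_matrix(); o=ctr*[1,1,0]
print('in box',((H-o)@M).round(4))
E
```

```text
[[ 0.6699  0.0524  0.012 ]
 [ 0.3717 -0.0243  0.012 ]
 [ 0.4361 -0.2739  0.012 ]] len 0.30786162866819516 0.2578173740030357
ctr [ 0.55302365 -0.11074694  0.012     ] yaw 0.25161773543078436 0.2525342124876287
plane [ 0.53239736 -0.06312099  0.19204133] [-0.20351797  0.79499019  0.57146394] 0.0018904016919527853 2007
hinge yaw -2.8909743857305688 angle 0.9625076447494411
[[ 0.6499  0.0239  0.1128]
 [ 0.3924 -0.0389  0.1084]
 [ 0.6798 -0.0893  0.2809]
 [ 0.4268 -0.154   0.2809]
 [ 0.5921 -0.0745  0.2292]
 [ 0.5517 -0.1131  0.2685]]
[np.float64(0.2651), np.float64(0.2612), np.float64(0.2048), np.float64(0.2102)]
in box [[ 0.1274  0.1063  0.1128]
 [-0.1377  0.1096  0.1084]
 [ 0.1282 -0.0108  0.2809]
 [-0.1331 -0.0105  0.2809]
 [ 0.0469  0.0253  0.2292]
 [-0.0018 -0.002   0.2685]]
```

```bash
cat >> h.py <<'E'
YAW=.252; BM=R.from_euler('z',YAW).as_matrix(); BO=np.array([.553,-.1107,0])
def face(th,x,s,h):
    "world point on hatch: x along hinge, s from hinge to free edge, h above outer face"
    u=np.array([0,-np.cos(th),np.sin(th)]); n=np.array([0,np.sin(th),np.cos(th)])
    return BO+BM@(np.array([x,.105,.101])+s*u+(.008+h)*n)
def ori(tilt,a):
    "tool z into the hatch (tilted), tool y turned by a from box y"
    M=BM@R.from_euler('x',-tilt).as_matrix()@R.from_euler('z',a).as_matrix()@np.diag([1,-1,-1.])
    return R.from_matrix(M).as_rotvec()
E
python3 - <<'E'
from h import *
for x in(.075,-.075):
  for k in(1,.6,.3):
    for a in(0,np.pi/2,-np.pi/2,np.pi):
      q=[r.solve_ik(face(t,x,.188,h),ori(k*t,a)) for t,h in[(.97,.06),(.97,.01),(.7,0),(.4,0),(0,0)]]
      print(x,k,round(a,2),[None if i is None else i.round(2).tolist() for i in (q[0],q[-1])] if all(i is not None for i in q) else [i is not None for i in q])
for w in np.arange(-.5,1.7,.4):
  for o in(0,np.pi):
    i=r.solve_ik(face(0,0,.150,.008),ori(0,-w+o)); print('knob',round(w,2),round(o,1),None if i is None else i.round(2))
E
```

```text
0.075 1 0 [[-0.58, 0.26, 0.12, 1.72, 0.91, 1.5, -2.02], [0.65, 0.51, -0.58, 1.53, 0.29, 1.2, -1.29]]
0.075 1 1.57 [[-0.06, 0.3, -0.49, 1.7, 1.04, 1.61, -0.51], [0.75, 0.54, -0.72, 1.52, 0.37, 1.22, 0.22]]
0.075 1 -1.57 [[0.43, 0.53, -1.18, 1.69, 1.3, 1.86, 2.54], [-0.52, 0.67, 1.07, 1.57, -0.6, 1.27, -2.25]]
0.075 1 3.14 [[0.19, 0.37, -0.82, 1.69, 1.14, 1.7, 1.02], [1.01, 0.76, -1.18, 1.51, 0.71, 1.35, 1.59]]
0.075 0.6 0 [[0.11, 0.21, -0.48, 1.6, 0.68, 1.46, -1.8], [0.65, 0.51, -0.58, 1.53, 0.29, 1.2, -1.29]]
0.075 0.6 1.57 [[0.11, 0.21, -0.48, 1.6, 0.68, 1.46, -0.23], [0.75, 0.54, -0.72, 1.52, 0.37, 1.22, 0.22]]
0.075 0.6 -1.57 [False, False, False, True, True]
0.075 0.6 3.14 [[0.63, 0.39, -1.18, 1.59, 0.91, 1.61, 1.21], [1.01, 0.76, -1.18, 1.51, 0.71, 1.35, 1.59]]
0.075 0.3 0 [[0.66, 0.31, -1.0, 1.51, 0.55, 1.5, -1.69], [0.65, 0.51, -0.58, 1.53, 0.29, 1.2, -1.29]]
0.075 0.3 1.57 [[0.68, 0.32, -1.02, 1.51, 0.56, 1.5, -0.12], [0.75, 0.54, -0.72, 1.52, 0.37, 1.22, 0.22]]
0.075 0.3 -1.57 [False, False, True, True, True]
0.075 0.3 3.14 [[0.77, 0.38, -1.18, 1.51, 0.64, 1.54, 1.4], [1.01,
[... 1115 characters left out ...]
1.83, 0.43, 1.17, 1.84]]
knob -0.5 0 [ 0.74  0.33 -0.62  1.74  0.21  1.14 -0.75]
knob -0.5 3.1 [ 1.14  0.54 -1.18  1.73  0.53  1.24  2.16]
knob -0.1 0 [ 0.72  0.32 -0.59  1.74  0.2   1.14 -1.15]
knob -0.1 3.1 [ 1.14  0.54 -1.18  1.73  0.53  1.24  1.76]
knob 0.3 0 [ 0.7   0.32 -0.57  1.74  0.19  1.14 -1.54]
knob 0.3 3.1 [ 0.86  0.36 -0.76  1.73  0.27  1.15  1.54]
knob 0.7 0 [ 0.67  0.31 -0.53  1.74  0.17  1.14 -1.93]
knob 0.7 3.1 [ 0.82  0.35 -0.71  1.74  0.25  1.15  1.16]
knob 1.1 0 [ 0.65  0.31 -0.5   1.74  0.16  1.13 -2.32]
knob 1.1 3.1 [ 0.81  0.35 -0.7   1.74  0.24  1.15  0.76]
knob 1.5 0 [-0.64  0.44  1.07  1.79 -0.41  1.17 -2.26]
knob 1.5 3.1 [ 0.79  0.34 -0.68  1.74  0.23  1.15  0.37]
```

Run:
```python
from h import *
x,a,k=.075,np.pi/2,.6
r.clamp(40)
p=r.get_state()['tcp_pos']; r.movel([p[0],p[1],.43],v=.3)
w=face(.97,x,.188,.10); r.move_to([w[0],w[1],.45],ori(.4,a)); print(r.get_state()['tcp_pos'])
r.movel(face(.97,x,.188,.04),ori(k*.97,a),v=.15,stop_force=10)
f0=r.get_state()['contact_force']
for th in np.arange(.95,.04,-.1):
    s=r.movel(face(th,x,.188,.0),ori(k*th,a),v=.08,stop_force=25)
    f=r.get_state()['contact_force']-f0; print(round(th,2),s,f.round(1))
    if s: break
else:
    s=r.movel(face(-.04,x,.188,0),ori(0,a),v=.03,stop_force=15); print('end',s,(r.get_state()['contact_force']-f0).round(1),r.get_state()['tcp_pos'],face(0,x,.188,0))
print(r.get_state()['t'])
```

```text
[ 0.60381201 -0.00845783  0.4499523 ]
0.95 False [-0.4  0.9  1.3]
0.85 False [ 0.1  0.9 -0.2]
0.75 False [-0.2  0.7  0.4]
0.65 False [0.3 0.8 0.5]
0.55 False [-0.5  0.7  0.7]
0.45 False [-0.4  0.6  1.9]
0.35 False [0.3 0.6 0.9]
0.25 False [-0.4  0.9  0.3]
0.15 False [-0.4  1.2  1.1]
0.05 False [-0.1  0.8  1.5]
end True [-1.9  0.9  6.2] [ 0.64714207 -0.17139922  0.10918228] [ 0.6463265 -0.1723779  0.109    ]
10.2833
```

Run:
```python
from h import *
s=r.movel(face(-.05,.075,.188,0),v=.02,stop_force=20); print(s,r.get_state()['contact_force'],r.get_state()['tcp_pos'])
r.movel(face(0,.075,.188,.12),v=.2); r.open_gripper()
r.move_to(face(0,-.03,.10,.22),ori(0,np.pi/2))
d=cap('wrist'); np.savez('w.npz',**d); t=cap('top'); np.savez('top2.npz',**t)
cv2.imwrite('pics/w2.png',d['color'][...,::-1]); print(r.get_state()['t'])
for n,dd in(('w',d),('t',t)):
    P=cloud(dd); q=(P-BO)@BM
    m=(abs(q[...,0])<.12)&(q[...,1]<.09)&(q[...,1]>-.095)&(abs(q[...,0])>.05)&(abs(q[...,2]-.109)<.05)
    c,nn,s,N=planefit(P[m]); print(n,c,nn@BM,s,N,'angle',np.arctan2((nn@BM)[1],nn[2]))
```

```text
True [-0.81666224  0.56957534  4.36266369] [ 0.64718048 -0.17139314  0.10917494]
12.9167
w [ 0.55218191 -0.10726657  0.10913456] [ 2.98231529e-04 -1.31072780e-03  9.99999097e-01] 0.000755119362153552 18575 angle -0.0013107282350166979
t [ 0.57592728 -0.0677147   0.10880587] [-0.00162316  0.00705863  0.99997377] 0.003057594944059308 923 angle 0.007058701949977633
```

View pics/w2.png

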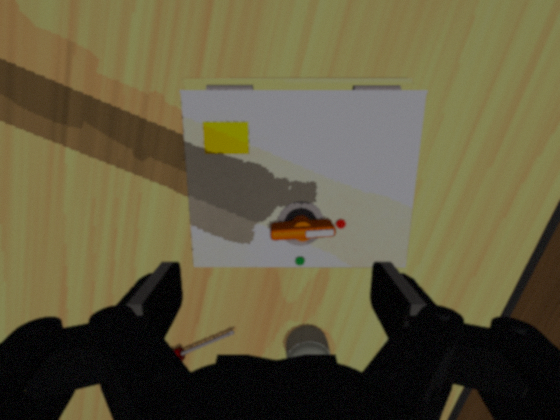

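The wrist picture shows the hatch shut flat. The wing is at (303,230), its white stripe pointing towards the red dot (341,224); the green dot is at (300,260). Next I measure the wing's angle and centre.

Run:
```python
from h import *
d=dict(np.load('w.npz')); P=cloud(d); q=(P-BO)@BM
h=cv2.cvtColor(d['color'],cv2.COLOR_RGB2HSV)
m=(q[...,2]>.135)&(q[...,2]<.16)&(abs(q[...,0])<.06)&(abs(q[...,1]+.045)<.06)
pts=q[m]; print(len(pts),np.median(pts[:,2]))
(c,s,a)=cv2.minAreaRect(pts[:,:2].astype(np.float32)); print('wing box',c,s,a,'expected',(face(0,0,.15,0)-BO)@BM)
vx,vy,_,_=cv2.fitLine(pts[:,:2].astype(np.float32),cv2.DIST_HUBER,0,.001,.001).ravel(); print('angle cw',-np.arctan2(vy,vx))
st=m&(h[...,1]<90)&(h[...,2]>120); print('stripe',q[st].mean(0),st.sum())
for lo,hi in((50,80),(0,5)):
    g=(h[...,0]>=lo)&(h[...,0]<=hi)&(h[...,1]>130)&(abs(q[...,2]-.11)<.01)&(abs(q[...,0])<.1)&(abs(q[...,1]+.05)<.06); print(q[g].mean(0),g.sum())
```

```text
942 0.14620387726454334
wing box (-0.0010519176721572876, -0.04240328073501587) (0.022048311308026314, 0.07129871100187302) 86.70938110351562 expected [-2.42861287e-17 -4.50000000e-02  1.09000000e-01]
angle cw -0.081804715
stripe [ 0.01686462 -0.0422958   0.14766487] 177
[-0.00108829 -0.09077394  0.11060601] 39
[ 0.04185636 -0.04198138  0.11092966] 71
```

Run:
```python
from h import *
kp=lambda h: BO+BM@np.array([-.001,-.043,.109+h])
w0=-.06; O=lambda w: ori(0,np.pi-w)
r.move_to(kp(.12),O(w0)); print(r.get_state()['qpos'].round(2))
s=r.movel(kp(.009),v=.1,stop_force=12); print('down',s,r.get_state()['tcp_pos']-kp(0))
r.clamp(50); st=r.get_state(); print(st['width'],st['finger_force'],st['contact_force'].round(1),st['t'])
if .009<st['width']<.018 and not s:
    for w in np.linspace(w0,1.58,11)[1:]:
        r.move_to(kp(.009),O(w)); st=r.get_state(); print(round(w,2),st['contact_force'].round(1),st['ft_torque'].round(2),round(st['width'],4))
    r.pause(.3)
print(r.get_state()['t'],r.get_state()['qpos'].round(2))
```

```text
[ 0.53  0.2  -0.36  1.62  0.07  1.34  2.05]
down False [ 0.00061043 -0.00010145  0.00981957]
0.012225581894998177 51.5619421005249 [-0.9 -0.4  2.5] 16.2917
0.1 [-1.   1.3  1.4] [-0.1   0.11 -0.09] 0.0124
0.27 [-0.8 -1.2  1.5] [-0.07  0.11 -0.13] 0.0121
0.43 [-0.  -0.6  2.8] [-0.02  0.22 -0.1 ] 0.0121
0.6 [-0.4 -0.7  3.1] [-0.01  0.13 -0.16] 0.0119
0.76 [-0.2 -1.   2.4] [-0.09  0.14 -0.11] 0.0118
0.92 [-1.2  0.3  4.3] [-0.03  0.11 -0.15] 0.0123
1.09 [-1.2 -0.3  5.3] [ 0.01  0.11 -0.17] 0.0124
1.25 [-0.1  0.4  5.4] [ 0.    0.09 -0.09] 0.012
1.42 [ 0.7 -0.4  4.3] [ 0.02  0.   -0.1 ] 0.0122
1.58 [-0.2  1.1  4.7] [ 0.03 -0.11 -0.13] 0.0119
19.3417 [ 0.35  0.27 -0.15  1.76  0.04  1.12  0.43]
```

The grip held and the torque matched the knob's friction. Now I release, retreat and check.

Run:
```python
from h import *
r.open_gripper(); p=BO+BM@np.array([-.001,-.043,.229]); r.movel(p,v=.1)
r.move_to(face(0,-.03,.10,.22),ori(0,np.pi/2))
d=cap('wrist'); cv2.imwrite('pics/w3.png',d['color'][...,::-1]); print(r.get_state()['t'],r.get_state()['width'])
P=cloud(d); q=(P-BO)@BM
m=(q[...,2]>.135)&(q[...,2]<.16)&(abs(q[...,0])<.06)&(abs(q[...,1]+.045)<.06)
pts=q[m][:,:2].astype(np.float32); vx,vy,_,_=cv2.fitLine(pts,cv2.DIST_HUBER,0,.001,.001).ravel(); print('cw',(-np.arctan2(vy,vx))%np.pi,cv2.minAreaRect(pts))
m=(abs(q[...,0])<.12)&(q[...,1]<.09)&(q[...,1]>-.095)&(abs(q[...,0])>.05)&(abs(q[...,2]-.109)<.05)
c,nn,s,N=planefit(P[m]); print(c,nn@BM)
```

```text
21.8833 0.08535318968485782
cw 1.5700015 ((-0.0015475042164325714, -0.042118560522794724), (0.021210918202996254, 0.07131706178188324), 0.77604740858078)
[ 0.55231579 -0.10725983  0.10913157] [ 2.43343740e-04 -1.25023831e-03  9.99999189e-01]
```

View pics/w3.png

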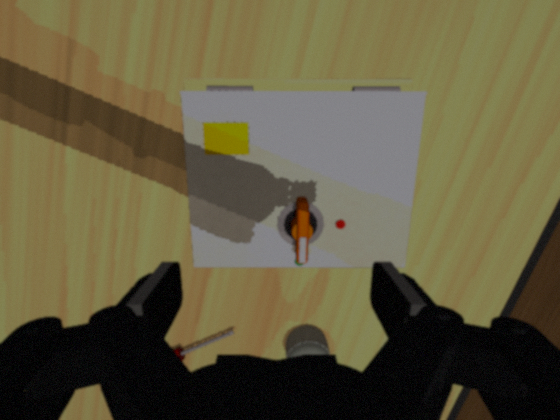

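The white stripe end at (302,258) points at the green dot. The hatch is flat, the knob angle is about 1.57, and the gripper is clear.

```bash
python3 -c "
from plant import r
print(r.hand_in())"
```

```text
the job is handed in; nothing more can be done
None
```

The hatch is fully shut and the knob turned to the green dot (about 1.57 rad, measured from the camera); I let go of it, left the bench items alone, and handed the job in after about 22 s on the robot's clock.

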